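# Set and lock the length stop of the sawing station

## Robot

A 7-joint arm with a two-finger parallel gripper is mounted at the origin on the work surface. World frame = base frame: x ahead of the robot, y to its left, z up, the work surface at z = 0. Lengths are in m, angles in degrees, forces in N, time in s.
With the tool pointing down it reaches from about 0.425 to 0.875 m from the base axis. Payload 4.7 kg.
Tool frame: the origin (TCP) lies on the mounting face of the last link; the fingertips stand 182 mm ahead of it and the grasp point (between the pads) lies 164 mm ahead of it; z points along the fingers, y is the line along which they close (so a half turn about z gives the same grasp; the last joint's range is limited). The gripper opens to 87 mm and grips with 3 to 60 N. Pads are 19 mm wide; open, the fingers measure 117 mm over their backs; the gripper's body (75 mm by 190 mm) begins 51 mm behind the grasp point.
Start: joints at [-67.317, 18.392, -4.016, 83.108, 1.295, 78.541, -3.26], TCP at [0.242, 0.603, 0.405] pointing down, gripper open.
Joint ranges: [-163.93, 163.93], [-17.29, 119.83], [-79.2, 71.16], [3.27, 140.29], [-89.18, 269.18], [5.43, 117.66], [-154.24, 154.24]. Speed limits (degrees/s): [147.25, 147.25, 180, 180, 180, 180, 180].

## Interface

Orientations are given as [roll, pitch, yaw] about the fixed x, y, z axes, in that order (R = Rz(yaw) Ry(pitch) Rx(roll)).
In Python, from cell import env gives the robot as it stands.
- The arm moves only by the tool servo_tool, never from a script. Its argument "plan" is a list of rows, each an object with "xyz": the shift along the tool's x, y, z in cm, a list of three; "twist": the turn, a rotation vector about the tool's x, y, z in degrees, a list of three; "jaw": the closure, from 0 (fully open) to 1 (shut). In form: [{"xyz": [x, y, z], "twist": [wx, wy, wz], "jaw": jaw}, ...]. A call has 1 to 10 rows; each row is the pose to reach, as a shift and turn from the pose commanded when the call began, along the tool's axes at that moment; what a row does not reach only later rows make up. A row lasts 1/12 s, in which the tool goes at most 41.7 mm and 7.16 degrees, less where a joint would pass 70% of its speed; a pose out of reach is approached as far as the arm can. A call with a gripper value outside its range is refused whole. The fingers move at their own pace and stop on an object; "newtons" is the grip in N (left out, the last holds). Time passes only in rows, so rows that repeat a pose let the fingers close. It gives the time, the measured TCP pose, the force, the opening and the grip force at its end, in the units of the state.
- env.get_obs(): the state, without advancing time (a new reading comes with each control period).
- env.read_camera(name): name is "scene" or "top" or "wrist"; returns a dict with "img" (384x512x3 uint8, red, green, blue), "camera_matrix" (3x3 intrinsics, pixels), "R" (3x3) and "t" (3): a world point X has camera coordinates R X + t. Camera axes: x right, y down, z forward; pixel columns grow to the right and rows downward; lengths in m; the calibration is good to about 2 mm. A picture is of the moment at which its call begins. There is no depth.
- env.sign_off(): hands the job in; it is judged then, once.
The state is a dict: "time_s": time; "qpos": joint angles; "joint_velocities": joint speeds; "effort": joint torques, N m; "tool_pos": TCP position; "tool_rot": TCP orientation; "force": force on the tool from outside, world axes, zero at the start; "wrist_torque": the same for the moment, N m; "grip_width": finger opening in m; "grasp_force": force on a finger pad.
Only numpy, scipy, OpenCV 4.12 (cv2) and the standard library are available. Lean on these libraries where they do the work, as an engineer would, in place of code of your own. Each camera call takes 0.05 s, during which the arm holds its last target. There are 200 camera calls.

## Task

Push the stop carriage along its rail towards the mitre box until its sprung index pin drops into the hidden notch, found by feel, and leave it sitting there. Then turn the winged quarter-turn stud on the carriage clockwise until its wing lies along the rail and press it down so that it drops fully into its catch. Let go and leave everything else on the bench where it is.

Things in the scene. Friction and masses are not known exactly. Their poses are not given: they have to be found in the camera images.
- station: sawing station, fixed: plywood base board 260 x 700 x 18 mm with a wooden mitre box (78 mm tall above it) at its -y end and a straight aluminium rail (60 mm wide, 430 mm long, top 44 mm above the bench) along own y at own x = +30 mm. Origin at bench height, own z up; yaw varies up to 0.25 rad
- carriage (a joint): travel of the stop carriage along the rail, m: grows from 0 towards the mitre box (station -y), at most 0.24; drags with under 4 N when pushed slowly. One notch in a bar inside the rail, hidden under its rubber lip, lies 50 to 200 mm of travel ahead of where the carriage starts; its place is not given and must be felt
- push_face (a point): centre of the outer face of the upright steel push plate (90 mm wide, 8 thick, from 46 to 120 mm above the bench) at the carriage's rear end (+y, away from the mitre box); 83 mm above the bench; axes as the station's: push along its -y. Behind it the rail reaches 44 mm, a clamp on the rail's end 50 mm high
- stop_plate (a point): outer face of the steel stop plate (85 mm long, 8 thick, 60 tall) that sticks out from the carriage's mitre-box end towards the robot. The carriage: a wooden block with steel top, 160 mm long along the rail, 90 wide, sides reaching down round the rail, top 90 mm above the bench
- pin_top (a point): top of the sprung index pin's round black knob (26 mm across, 15 mm high) on the carriage, 34 mm ahead of the push face on the centre line; 112 mm above the bench while the pin rides on the bar, 5 mm lower once it has dropped into the notch. The knob need not be touched
- pin (a joint): drop of the sprung index pin, m: about 0 while its round tip rides on the bar, 0.005 once it has dropped into the notch, by itself. The notch then resists further pushing: a push of some 12 to 20 N would climb the pin out and overrun (it can be found again coming back). A slow push stopped at 7 or 8 N is safe; let go, it centres itself within a second
- stud_wing (a point): centre of the straight wing (steel bar 64 mm long, 14 thick, 34 tall, 106 to 140 mm above the bench) of the quarter-turn stud, on the carriage's centre line 119 mm ahead of the push face, 85 mm ahead of the pin; own x along the wing, z up. Below it a round foot 42 mm across, 8 mm thick; carriage top at 90 mm
- stud (a joint): turn of the stud, rad, growing clockwise seen from above: 0 with the wing across the rail, 1.57 with the wing along the rail (the catch, which takes it within about 0.06 rad); hard stop at 1.75. Starts at 0.15 to 0.5. Turns with about 0.06 N m and stays where left
- stud_press (a joint): how far the stud is pressed down, m: 0 up, 0.006 dropped fully into its catch. Stiff: needs about 5 N to move and stays where left. Its key can only go down into the catch when the carriage sits in the notch and the wing lies along the rail; anywhere else it bears on the bar at once
- lath: wooden lath 200 x 45 x 20 mm lying in the mitre box at the far right end of the base board; leave alone; origin at the centre of its underside
- offcut: wooden offcut 70 x 50 x 25 mm lying on the base board, on the robot's side of the rail near the carriage's starting end; leave alone; origin at the centre of its underside
- toyhouse: plywood toy house, 130 x 120 x 165 mm, beyond the station; leave alone; origin at the centre of its underside
- toyboat: wooden toy boat 150 x 70 x 82 mm, beyond the station; leave alone; origin at the centre of its underside
- glue: white glue bottle 60 mm across, 150 mm tall; leave alone; origin at the centre of its underside
- mallet: hammer lying on the bench; leave alone; origin under its middle
- trysquare: try square (dark wooden stock 110 mm, steel blade 150 mm) lying on the bench; leave alone; origin under the stock
- cup: grey cup 76 mm across, 95 mm tall; leave alone; origin at the centre of its underside

How it is judged:
By the outcome, as a careful person would: the job done as asked, in the order asked, and still so for the second after the job is handed in, with the robot touching nothing.
It also fails if it takes over 58 s, if anything falls off the work surface, if the arm or the gripper's body presses on something with over 40 N, if the wrist force passes 120 N, or if a joint passes its speed limit or range.

## Working session

There is one attempt and no reset: what is moved stays moved. The work goes in short steps, Python scripts to look and compute and a tool call to move; the robot and the scene stay as the last step left them, time stands still between calls to the robot, and variables do not carry over. Pictures are saved under pics/ and viewed, at most 10 in all, crops included, and the job is handed in when it is done.

Besides the shell and the picture viewer there is one more tool, called after "Emit:" by a JSON object that holds its "op" and its "data", one argument or row to a line. servo_tool: Moves the arm, as the interface text tells. Its arguments: {"type":"object","properties":{"plan":{"type":"array","items":{"type":"object","properties":{"xyz":{"type":"array","items":{"type":"number"}},"twist":{"type":"array","items":{"type":"number"}},"jaw":{"type":"number"}}}},"newtons":{"type":"number"}},"required":["plan"]}

```bash
mkdir -p pics; cat > h.py <<'E'
import numpy as np,cv2
from cell import env
def snap(n,f):
    c=env.read_camera(n); np.savez(f'pics/{f}.npz',**{k:np.array(c[k]) for k in('img','camera_matrix','R','t')})
    cv2.imwrite(f'pics/{f}.png',cv2.cvtColor(c['img'],cv2.COLOR_RGB2BGR)); return c
def ray(c,u,v,z):
    R=np.array(c['R']);t=np.array(c['t']);K=np.array(c['camera_matrix'])
    o=-R.T@t; d=R.T@np.linalg.solve(K,[u,v,1.]); return o+d*(z-o[2])/d[2]
def proj(c,X):
    p=np.array(c['camera_matrix'])@(np.array(c['R'])@np.array(X)+np.array(c['t'])); return p[:2]/p[2]
E
python3 - <<'E'
from h import *
a=snap('top','top0');b=snap('scene','scene0')
cv2.imwrite('pics/both0.png',cv2.cvtColor(np.hstack([a['img'],b['img']]),cv2.COLOR_RGB2BGR)[:, :])
for c in(a,b):print(np.round(-np.array(c['R']).T@c['t'],3),np.round(c['R'],2).tolist())
print(env.get_obs())
E
```

```text
[0.446 0.09  1.57 ] [[-0.01, -1.0, 0.01], [-0.99, 0.01, -0.1], [0.1, -0.01, -0.99]]
[ 1.065 -0.451  1.036] [[0.74, 0.67, 0.0], [0.53, -0.59, -0.61], [-0.41, 0.45, -0.79]]
{'time_s': 0.1, 'qpos': array([-67.31552627,  18.4339047 ,  -4.01448613,  83.16734548,
         1.29251576,  78.54160803,  -3.25921745]), 'joint_velocities': array([-0.13303906, -0.06638924, -0.02437902, -0.07939046,  0.00714733,
       -0.03932751,  0.08208443]), 'effort': array([-3.34647211e-04, -4.92567945e+01, -4.05844487e-01, -3.13396382e+01,
       -6.40442083e-02,  3.94497660e-02,  8.48318450e-05]), 'tool_pos': array([0.24215906, 0.60300799, 0.40378572]), 'tool_rot': array([-1.79902231e+02,  3.38662227e-03,  1.58124406e+02]), 'force': array([-0.44356302,  0.51370469,  0.09191407]), 'wrist_torque': array([ 0.01539588,  0.00517883, -0.06258542]), 'grasp_force': 0.0, 'grip_width': 0.08698861908904577}
```

View pics/top0.png

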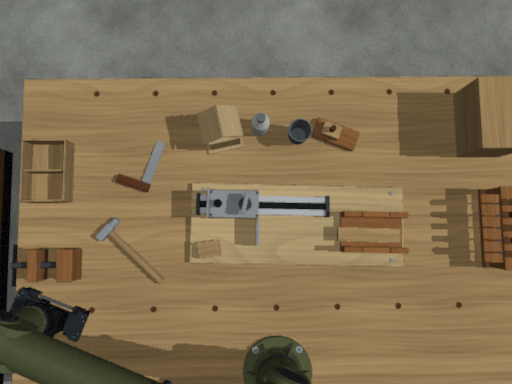

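View pics/scene0.png

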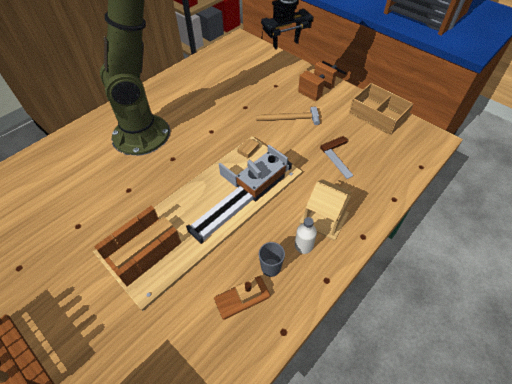

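The top view shows the carriage at columns 206–260, row 204, with the knob near (217,203) and the wing near (245,205). The rail runs right to about column 328, towards the mitre box. I'll zoom in and measure.

```bash
python3 - <<'E'
from h import *
c=dict(np.load('pics/top0.npz')); im=cv2.cvtColor(c['img'],cv2.COLOR_RGB2BGR)
cv2.imwrite('pics/crop0.png',cv2.resize(im[180:275,185:345],None,fx=5,fy=5,interpolation=cv2.INTER_CUBIC))
for n,u,v,z in[('pin',217,203,.112),('wing',246,204.5,.14),('plateA',208,190,.12),('railend',328,206,.044),('base NL',402,187,.018),('base FL',191,184,.018),('base NR',403,266,.018),('baseFR',191,262,.018)]: print(n,ray(c,u,v,z).round(3))
E
```

```text
pin [0.536 0.184 0.112]
wing [0.528 0.095 0.14 ]
plateA [0.576 0.212 0.12 ]
railend [ 0.526 -0.172  0.044]
base NL [ 0.588 -0.425  0.018]
base FL [0.605 0.276 0.018]
base NR [ 0.328 -0.417  0.018]
baseFR [0.35  0.276 0.018]
```

View pics/crop0.png

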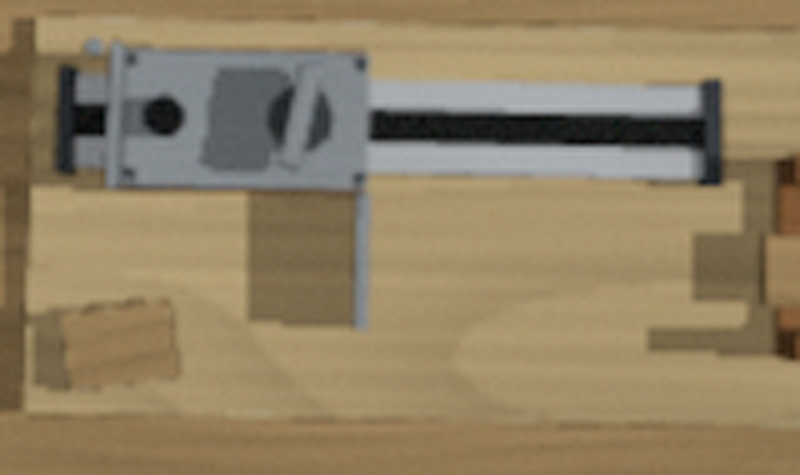

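```bash
cat >> h.py <<'E'
def go(xyz,yaw=None,f=True):
    "tool-axis shift (cm) and z twist from measured pose to a world target"
    o=env.get_obs(); y=np.radians(o['tool_rot'][2]); d=(np.array(xyz)-o['tool_pos'])*100
    s=[d@[np.cos(y),np.sin(y),0],d@[np.sin(y),-np.cos(y),0],-d[2]]
    print('shift',np.round(s,2),'twist',None if yaw is None else round(o['tool_rot'][2]-yaw,1))
E
python3 - <<'E'
from h import *
c=dict(np.load('pics/top0.npz')); r=lambda u,v,z:ray(c,185+u/5,180+v/5,z)
P=r(164,117,.112);W=r(303,117,.14);A=r(67,118,.05);B=r(711,131,.05)
print(P,W,np.linalg.norm((P-W)[:2]),A,B,np.linalg.norm(A-B))
for a,b in((A,B),(P,W)):
    d=b-a; print(np.degrees(np.arctan2(d[0],-d[1])))
w1=r(313,65,.14);w2=r(290,167,.14);print(w1,w2,np.linalg.norm(w1-w2),np.degrees(np.arctan2((w1-w2)[1],(w1-w2)[0])))
print('plate ends',r(116,43,.12),r(116,188,.12))
# line fit
d=(B-A)/np.linalg.norm(B-A); F=P-.034*d; print('axis',d,'push face',F)
T=F-.06*d; go([T[0],T[1],.30],90)
E
```

```text
[0.53426139 0.18193558 0.112     ] [0.53165579 0.09569116 0.14      ] 0.0862837670695627 [0.53804632 0.24841124 0.05      ] [ 0.52513744 -0.16814834  0.05      ] 0.416759555337153
-1.7749864443483885
-1.7304769630436032
[0.56332817 0.08928514 0.14      ] [0.50136353 0.10387673 0.14      ] 0.06365949097967731 -13.250755788363591
plate ends [0.57988832 0.21091526 0.12      ] [0.49043452 0.21105344 0.12      ]
axis [-0.0309744  -0.99952018  0.        ] push face [0.53531452 0.21591926 0.112     ]
shift [-39.57 -19.36  10.38] twist 68.1
```

Emit:
{"op": "servo_tool", "data": {
  "plan": [
    {"xyz": [-4, -2, 0], "twist": [0, 0, 7], "jaw": 1},
    {"xyz": [-8, -4, 0], "twist": [0, 0, 14], "jaw": 1},
    {"xyz": [-12, -6, 1], "twist": [0, 0, 21], "jaw": 1},
    {"xyz": [-16, -8, 2], "twist": [0, 0, 28], "jaw": 1},
    {"xyz": [-20, -10, 3], "twist": [0, 0, 35], "jaw": 1},
    {"xyz": [-24, -11.8, 4], "twist": [0, 0, 42], "jaw": 1},
    {"xyz": [-28, -13.7, 5.5], "twist": [0, 0, 49], "jaw": 1},
    {"xyz": [-32, -15.7, 7], "twist": [0, 0, 56], "jaw": 1},
    {"xyz": [-36, -17.6, 9], "twist": [0, 0, 63], "jaw": 1},
    {"xyz": [-39.6, -19.4, 10.4], "twist": [0, 0, 69.9], "jaw": 1}
  ],
  "newtons": 20
}}

```text
time_s: 0.93
tool_pos: [0.5131, 0.3018, 0.314]
tool_rot: [-180.0, -0.0, 87.9]
force: [-0.2, 0.2, -0.1]
grip_width: 0.0282
grasp_force: 0.0
```

Emit:
{"op": "servo_tool", "data": {
  "plan": [
    {"xyz": [0, 0, 0], "twist": [0, 0, 0], "jaw": 1},
    {"xyz": [0, 0, 0], "twist": [0, 0, 0], "jaw": 1},
    {"xyz": [0, 0, 0], "twist": [0, 0, 0], "jaw": 1}
  ]
}}

```text
time_s: 1.18
tool_pos: [0.5121, 0.3037, 0.3143]
tool_rot: [-179.9, 0.0, 88.2]
force: [-0.5, 0.4, -0.3]
grip_width: 0.0083
grasp_force: 0.0
```

```bash
python3 - <<'E'
from h import *
o=env.get_obs();print(o['time_s'],o['tool_pos'],o['tool_rot'],o['force'],o['qpos'],o['grip_width'])
d=np.array([-.031,-.9995]);F=np.array([.5353,.2159])
T=F-.03*d; go([T[0],T[1],.257],88.2)
E
```

```text
1.1833 [0.51208442 0.30370933 0.31427472] [-1.79933781e+02  2.60931624e-04  8.82474258e+01] [-0.53559696  0.35277541 -0.28660111] [-47.01292977  15.35768324  16.1899839   98.30680322  -4.63900996
  67.04076397 -31.30780537] 0.008319713399803324
shift [-5.71  2.59  5.73] twist 0.0
```

Emit:
{"op": "servo_tool", "data": {
  "plan": [
    {"xyz": [-2.5, 1.3, 0], "jaw": 1},
    {"xyz": [-5, 2.6, 0], "jaw": 1},
    {"xyz": [-5.7, 2.6, 3], "jaw": 1},
    {"xyz": [-5.7, 2.6, 5.7], "jaw": 1},
    {"xyz": [-5.7, 2.6, 5.7], "jaw": 1},
    {"xyz": [-5.7, 2.6, 5.7], "jaw": 1}
  ]
}}

```text
validation failed for argument at $.pl...
```

Emit:
{"op": "servo_tool", "data": {
  "plan": [
    {"xyz": [-0.5, 0, 0], "jaw": 1},
    {"xyz": [-1, 0, 0], "jaw": 1},
    {"xyz": [-1.3, 0, 0], "jaw": 1},
    {"xyz": [-1.6, 0, 0], "jaw": 1},
    {"xyz": [-1.8, 0, 0], "jaw": 1},
    {"xyz": [-2, 0, 0], "jaw": 1},
    {"xyz": [-2.2, 0, 0], "jaw": 1},
    {"xyz": [-2.4, 0, 0], "jaw": 1},
    {"xyz": [-2.6, 0, 0], "jaw": 1}
  ]
}}

```text
validation failed for argument at $.pl...
```

Emit:
{"op": "servo_tool", "data": {
  "plan": [
    {"xyz": [-0.2, 0, 0], "jaw": 1},
    {"xyz": [-0.4, 0, 0], "jaw": 1},
    {"xyz": [-0.6, 0, 0], "jaw": 1},
    {"xyz": [-0.8, 0, 0], "jaw": 1}
  ]
}}

```text
validation failed for argument at $.pl...
```

Emit:
{"op": "servo_tool", "data": {
  "plan": [
    {"xyz": [0, 0, 0], "jaw": 1},
    {"xyz": [0, 0, 0], "jaw": 1}
  ]
}}

```text
validation failed for argument at $.pl...
```

Twist is required in every row.

Emit:
{"op": "servo_tool", "data": {
  "plan": [
    {"xyz": [-2.5, 1.3, 0], "twist": [0, 0, 0], "jaw": 1},
    {"xyz": [-5, 2.6, 0], "twist": [0, 0, 0], "jaw": 1},
    {"xyz": [-5.7, 2.6, 3], "twist": [0, 0, 0], "jaw": 1},
    {"xyz": [-5.7, 2.6, 5.7], "twist": [0, 0, 0], "jaw": 1},
    {"xyz": [-5.7, 2.6, 5.7], "twist": [0, 0, 0], "jaw": 1},
    {"xyz": [-5.7, 2.6, 5.7], "twist": [0, 0, 0], "jaw": 1}
  ]
}}

```text
time_s: 1.68
tool_pos: [0.5352, 0.2474, 0.257]
tool_rot: [-179.8, 0.0, 88.4]
force: [0.4, 1.4, -0.0]
grip_width: 0.0003
grasp_force: 0.0
```

Emit:
{"op": "servo_tool", "data": {
  "plan": [
    {"xyz": [-0.5, 0, 0], "twist": [0, 0, 0], "jaw": 1},
    {"xyz": [-1, 0, 0], "twist": [0, 0, 0], "jaw": 1},
    {"xyz": [-1.3, 0, 0], "twist": [0, 0, 0], "jaw": 1},
    {"xyz": [-1.6, 0, 0], "twist": [0, 0, 0], "jaw": 1},
    {"xyz": [-1.8, 0, 0], "twist": [0, 0, 0], "jaw": 1},
    {"xyz": [-2, 0, 0], "twist": [0, 0, 0], "jaw": 1},
    {"xyz": [-2.2, 0, 0], "twist": [0, 0, 0], "jaw": 1},
    {"xyz": [-2.4, 0, 0], "twist": [0, 0, 0], "jaw": 1},
    {"xyz": [-2.6, 0, 0], "twist": [0, 0, 0], "jaw": 1}
  ]
}}

```text
time_s: 2.43
tool_pos: [0.5359, 0.2208, 0.2584]
tool_rot: [179.9, -0.1, 88.3]
force: [-0.0, 5.5, 3.5]
grip_width: 0.0006
grasp_force: 3.2
```

Emit:
{"op": "servo_tool", "data": {
  "plan": [
    {"xyz": [-0.2, 0, 0], "twist": [0, 0, 0], "jaw": 1},
    {"xyz": [-0.4, 0, 0], "twist": [0, 0, 0], "jaw": 1},
    {"xyz": [-0.6, 0, 0], "twist": [0, 0, 0], "jaw": 1},
    {"xyz": [-0.8, 0, 0], "twist": [0, 0, 0], "jaw": 1}
  ]
}}

```text
time_s: 2.77
tool_pos: [0.5356, 0.2114, 0.2577]
tool_rot: [180.0, -0.0, 88.2]
force: [1.0, 2.3, 2.4]
grip_width: 0.0003
grasp_force: 2.7
```

Emit:
{"op": "servo_tool", "data": {
  "plan": [
    {"xyz": [0, 0, 0], "twist": [0, 0, 0], "jaw": 1},
    {"xyz": [0, 0, 0], "twist": [0, 0, 0], "jaw": 1}
  ]
}}

```text
time_s: 2.93
tool_pos: [0.5354, 0.2108, 0.2574]
tool_rot: [-180.0, 0.1, 88.2]
force: [-0.3, 0.4, -0.1]
grip_width: 0.0002
grasp_force: 0.3
```

Emit:
{"op": "servo_tool", "data": {
  "plan": [
    {"xyz": [-0.25, 0, 0], "twist": [0, 0, 0], "jaw": 1},
    {"xyz": [-0.5, 0, 0], "twist": [0, 0, 0], "jaw": 1},
    {"xyz": [-0.75, 0, 0], "twist": [0, 0, 0], "jaw": 1},
    {"xyz": [-1, 0, 0], "twist": [0, 0, 0], "jaw": 1},
    {"xyz": [-1.25, 0, 0], "twist": [0, 0, 0], "jaw": 1},
    {"xyz": [-1.5, 0, 0], "twist": [0, 0, 0], "jaw": 1},
    {"xyz": [-1.75, 0, 0], "twist": [0, 0, 0], "jaw": 1},
    {"xyz": [-2, 0, 0], "twist": [0, 0, 0], "jaw": 1},
    {"xyz": [-2.2, 0, 0], "twist": [0, 0, 0], "jaw": 1},
    {"xyz": [-2.4, 0, 0], "twist": [0, 0, 0], "jaw": 1}
  ]
}}

```text
time_s: 3.77
tool_pos: [0.5347, 0.1876, 0.2578]
tool_rot: [-180.0, -0.0, 88.2]
force: [0.2, 4.1, -0.1]
grip_width: 0.0004
grasp_force: 0.4
```

Emit:
{"op": "servo_tool", "data": {
  "plan": [
    {"xyz": [-0.1, 0, 0], "twist": [0, 0, 0], "jaw": 1},
    {"xyz": [-0.2, 0, 0], "twist": [0, 0, 0], "jaw": 1},
    {"xyz": [-0.3, 0, 0], "twist": [0, 0, 0], "jaw": 1},
    {"xyz": [-0.4, 0, 0], "twist": [0, 0, 0], "jaw": 1}
  ]
}}

```text
time_s: 4.1
tool_pos: [0.5347, 0.1837, 0.2578]
tool_rot: [180.0, -0.0, 88.2]
force: [-0.3, 3.5, 0.9]
grip_width: 0.0006
grasp_force: 2.0
```

```bash
python3 - <<'E'
from h import *
o=env.get_obs();print(o['time_s'],o['tool_pos'],o['force'])
c=snap('wrist','wr1');s=snap('scene','sc1')
cv2.imwrite('pics/w1.png',cv2.cvtColor(np.hstack([c['img'],cv2.resize(s['img'][130:230,200:320],None,fx=2.4,fy=3.84)]),cv2.COLOR_RGB2BGR))
E
```

```text
4.1 [0.53470362 0.18374219 0.25781585] [-0.25551094  3.50070776  0.93768408]
```

View pics/w1.png

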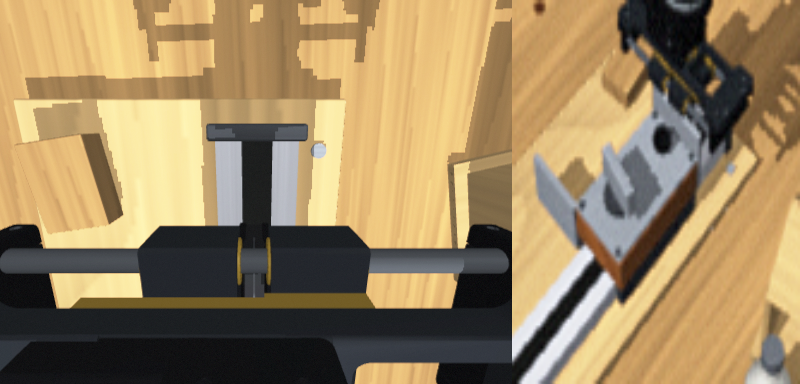

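The left side (wrist) shows only the rail end behind, with the clamp at (257,132). The right side (scene) shows the fingers centred on the push plate. I'll feel forward in small steps.

Emit:
{"op": "servo_tool", "data": {
  "plan": [
    {"xyz": [-0.1, 0, 0], "twist": [0, 0, 0], "jaw": 1},
    {"xyz": [-0.2, 0, 0], "twist": [0, 0, 0], "jaw": 1},
    {"xyz": [-0.3, 0, 0], "twist": [0, 0, 0], "jaw": 1},
    {"xyz": [-0.4, 0, 0], "twist": [0, 0, 0], "jaw": 1},
    {"xyz": [-0.5, 0, 0], "twist": [0, 0, 0], "jaw": 1}
  ]
}}

```text
time_s: 4.62
tool_pos: [0.5346, 0.1787, 0.2578]
tool_rot: [180.0, -0.0, 88.2]
force: [0.8, 2.9, 0.7]
grip_width: 0.0004
grasp_force: 2.2
```

Emit:
{"op": "servo_tool", "data": {
  "plan": [
    {"xyz": [-0.1, 0, 0], "twist": [0, 0, 0], "jaw": 1},
    {"xyz": [-0.2, 0, 0], "twist": [0, 0, 0], "jaw": 1},
    {"xyz": [-0.3, 0, 0], "twist": [0, 0, 0], "jaw": 1},
    {"xyz": [-0.4, 0, 0], "twist": [0, 0, 0], "jaw": 1},
    {"xyz": [-0.5, 0, 0], "twist": [0, 0, 0], "jaw": 1}
  ]
}}

```text
time_s: 5.03
tool_pos: [0.5344, 0.1736, 0.2578]
tool_rot: [180.0, -0.0, 88.2]
force: [1.2, 3.8, 0.0]
grip_width: 0.0005
grasp_force: 1.3
```

Emit:
{"op": "servo_tool", "data": {
  "plan": [
    {"xyz": [-0.1, 0, 0], "twist": [0, 0, 0], "jaw": 1},
    {"xyz": [-0.2, 0, 0], "twist": [0, 0, 0], "jaw": 1},
    {"xyz": [-0.3, 0, 0], "twist": [0, 0, 0], "jaw": 1},
    {"xyz": [-0.4, 0, 0], "twist": [0, 0, 0], "jaw": 1},
    {"xyz": [-0.5, 0, 0], "twist": [0, 0, 0], "jaw": 1}
  ]
}}

```text
time_s: 5.45
tool_pos: [0.5342, 0.1687, 0.2577]
tool_rot: [180.0, -0.0, 88.2]
force: [1.4, 4.5, 0.3]
grip_width: 0.0006
grasp_force: 0.5
```

Emit:
{"op": "servo_tool", "data": {
  "plan": [
    {"xyz": [-0.1, 0, 0], "twist": [0, 0, 0], "jaw": 1},
    {"xyz": [-0.2, 0, 0], "twist": [0, 0, 0], "jaw": 1},
    {"xyz": [-0.3, 0, 0], "twist": [0, 0, 0], "jaw": 1},
    {"xyz": [-0.4, 0, 0], "twist": [0, 0, 0], "jaw": 1},
    {"xyz": [-0.5, 0, 0], "twist": [0, 0, 0], "jaw": 1}
  ]
}}

```text
time_s: 5.87
tool_pos: [0.534, 0.1637, 0.2577]
tool_rot: [-180.0, 0.0, 88.2]
force: [1.0, 2.6, 0.4]
grip_width: 0.0008
grasp_force: 0.9
```

Emit:
{"op": "servo_tool", "data": {
  "plan": [
    {"xyz": [-0.1, 0, 0], "twist": [0, 0, 0], "jaw": 1},
    {"xyz": [-0.2, 0, 0], "twist": [0, 0, 0], "jaw": 1},
    {"xyz": [-0.3, 0, 0], "twist": [0, 0, 0], "jaw": 1},
    {"xyz": [-0.4, 0, 0], "twist": [0, 0, 0], "jaw": 1},
    {"xyz": [-0.5, 0, 0], "twist": [0, 0, 0], "jaw": 1}
  ]
}}

```text
time_s: 6.28
tool_pos: [0.5338, 0.1586, 0.2577]
tool_rot: [-180.0, 0.0, 88.2]
force: [-0.1, 2.0, -0.1]
grip_width: -0.0001
grasp_force: 2.4
```

Emit:
{"op": "servo_tool", "data": {
  "plan": [
    {"xyz": [-0.1, 0, 0], "twist": [0, 0, 0], "jaw": 1},
    {"xyz": [-0.2, 0, 0], "twist": [0, 0, 0], "jaw": 1},
    {"xyz": [-0.3, 0, 0], "twist": [0, 0, 0], "jaw": 1},
    {"xyz": [-0.4, 0, 0], "twist": [0, 0, 0], "jaw": 1},
    {"xyz": [-0.5, 0, 0], "twist": [0, 0, 0], "jaw": 1}
  ]
}}

```text
time_s: 6.7
tool_pos: [0.5337, 0.1537, 0.2577]
tool_rot: [-180.0, -0.0, 88.2]
force: [-0.1, 3.5, 0.8]
grip_width: 0.0006
grasp_force: 2.2
```

Emit:
{"op": "servo_tool", "data": {
  "plan": [
    {"xyz": [-0.1, 0, 0], "twist": [0, 0, 0], "jaw": 1},
    {"xyz": [-0.2, 0, 0], "twist": [0, 0, 0], "jaw": 1},
    {"xyz": [-0.3, 0, 0], "twist": [0, 0, 0], "jaw": 1},
    {"xyz": [-0.4, 0, 0], "twist": [0, 0, 0], "jaw": 1},
    {"xyz": [-0.5, 0, 0], "twist": [0, 0, 0], "jaw": 1}
  ]
}}

```text
time_s: 7.12
tool_pos: [0.5335, 0.1487, 0.2577]
tool_rot: [-180.0, -0.0, 88.2]
force: [0.7, 4.6, -0.2]
grip_width: 0.0004
grasp_force: 0.5
```

Emit:
{"op": "servo_tool", "data": {
  "plan": [
    {"xyz": [-0.1, 0, 0], "twist": [0, 0, 0], "jaw": 1},
    {"xyz": [-0.2, 0, 0], "twist": [0, 0, 0], "jaw": 1},
    {"xyz": [-0.3, 0, 0], "twist": [0, 0, 0], "jaw": 1},
    {"xyz": [-0.4, 0, 0], "twist": [0, 0, 0], "jaw": 1},
    {"xyz": [-0.5, 0, 0], "twist": [0, 0, 0], "jaw": 1}
  ]
}}

```text
time_s: 7.53
tool_pos: [0.5334, 0.1436, 0.2577]
tool_rot: [180.0, -0.0, 88.2]
force: [0.4, 4.5, 0.2]
grip_width: 0.0005
grasp_force: 1.7
```

Emit:
{"op": "servo_tool", "data": {
  "plan": [
    {"xyz": [-0.1, 0, 0], "twist": [0, 0, 0], "jaw": 1},
    {"xyz": [-0.2, 0, 0], "twist": [0, 0, 0], "jaw": 1},
    {"xyz": [-0.3, 0, 0], "twist": [0, 0, 0], "jaw": 1},
    {"xyz": [-0.4, 0, 0], "twist": [0, 0, 0], "jaw": 1},
    {"xyz": [-0.5, 0, 0], "twist": [0, 0, 0], "jaw": 1}
  ]
}}

```text
time_s: 7.95
tool_pos: [0.5332, 0.138, 0.2576]
tool_rot: [-180.0, 0.1, 88.2]
force: [-0.4, -0.1, -0.3]
grip_width: 0.0002
grasp_force: 0.0
```

The force vanished, so the carriage jumped ahead, which is probably the drop. I'll probe gently.

Emit:
{"op": "servo_tool", "data": {
  "plan": [
    {"xyz": [-0.05, 0, 0], "twist": [0, 0, 0], "jaw": 1},
    {"xyz": [-0.1, 0, 0], "twist": [0, 0, 0], "jaw": 1}
  ]
}}

```text
time_s: 8.12
tool_pos: [0.5332, 0.137, 0.2575]
tool_rot: [-180.0, 0.1, 88.2]
force: [0.5, 0.6, 0.0]
grip_width: 0.0002
grasp_force: 0.0
```

Emit:
{"op": "servo_tool", "data": {
  "plan": [
    {"xyz": [-0.05, 0, 0], "twist": [0, 0, 0], "jaw": 1},
    {"xyz": [-0.1, 0, 0], "twist": [0, 0, 0], "jaw": 1}
  ]
}}

```text
time_s: 8.28
tool_pos: [0.5332, 0.1365, 0.2576]
tool_rot: [-180.0, 0.0, 88.2]
force: [0.2, 0.3, -0.1]
grip_width: 0.0004
grasp_force: 0.0
```

Emit:
{"op": "servo_tool", "data": {
  "plan": [
    {"xyz": [-0.05, 0, 0], "twist": [0, 0, 0], "jaw": 1},
    {"xyz": [-0.1, 0, 0], "twist": [0, 0, 0], "jaw": 1}
  ]
}}

```text
time_s: 8.45
tool_pos: [0.5332, 0.1357, 0.2577]
tool_rot: [-180.0, 0.0, 88.2]
force: [0.2, 0.4, 0.2]
grip_width: 0.001
grasp_force: 0.0
```

Emit:
{"op": "servo_tool", "data": {
  "plan": [
    {"xyz": [-0.05, 0, 0], "twist": [0, 0, 0], "jaw": 1},
    {"xyz": [-0.1, 0, 0], "twist": [0, 0, 0], "jaw": 1}
  ]
}}

```text
time_s: 8.62
tool_pos: [0.5331, 0.1347, 0.2577]
tool_rot: [180.0, 0.0, 88.2]
force: [0.6, -0.6, 0.0]
grip_width: 0.0007
grasp_force: 0.0
```

```bash
python3 - <<'E'
from h import *
o=env.get_obs();print(o['time_s'],o['tool_pos'],o['force'])
s0=dict(np.load('pics/sc1.npz'));s=snap('scene','sc2');t=snap('top','top2')
cr=lambda i,x,y:cv2.resize(i[y:y+60,x:x+80],(400,300),interpolation=cv2.INTER_CUBIC)
K=np.array([.534,.136-.0095-.034,.112]);p=proj(s,K).astype(int);q=proj(s0,K+[0.0014,.0484,0]).astype(int);w=proj(t,K).astype(int)
print(p,q,w)
cv2.imwrite('pics/w2.png',cv2.cvtColor(np.vstack([np.hstack([cr(s0['img'],q[0]-40,q[1]-30),cr(s['img'],p[0]-40,p[1]-30)]),np.hstack([cr(t['img'],w[0]-25,w[1]-30),0*cr(t['img'],0,0)])]),cv2.COLOR_RGB2BGR))
E
```

```text
8.6167 [0.53313919 0.13471007 0.25772962] [ 0.62943673 -0.5892638   0.0475763 ]
[252 171] [262 163] [246 203]
```

View pics/w2.png

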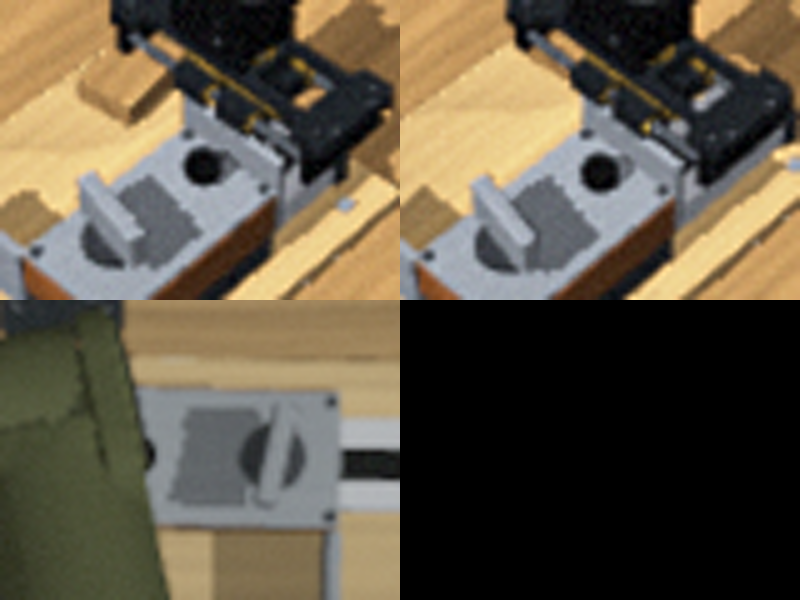

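```bash
python3 - <<'E'
from h import *
for f,x0,y0 in(('sc1',222,133),('sc2',212,141)):
    c=dict(np.load(f'pics/{f}.npz')); im=c['img'][y0:y0+60,x0:x0+80].astype(float)
    g=im.mean(2); m=(g<70).astype(np.uint8)
    n,l,s,ce=cv2.connectedComponentsWithStats(m[22:45,30:53])
    for i in range(1,n): print(f,'dark',s[i],ce[i]+[30+x0,22+y0])
    # bright plate-top template alignment: wing+screws region
    np.save(f'pics/{f}_g.npy',g)
a=np.load('pics/sc1_g.npy').astype(np.float32);b=np.load('pics/sc2_g.npy').astype(np.float32)
def match(x,y,w,h):
    T=cv2.resize(a[y:y+h,x:x+w],None,fx=8,fy=8,interpolation=cv2.INTER_CUBIC);S=cv2.resize(b[y-5:y+h+5,x-5:x+w+5],None,fx=8,fy=8,interpolation=cv2.INTER_CUBIC)
    r=cv2.matchTemplate(S,T,cv2.TM_CCOEFF_NORMED);_,v,_,p=cv2.minMaxLoc(r);return (p[0]/8-5,p[1]/8-5,round(v,3))
print('wing',match(15,33,16,20),'knob',match(36,28,10,10),'plate',match(38,18,20,14),'screw',match(50,35,6,6),'screw2',match(4,47,8,6))
s=dict(np.load('pics/sc2.npz'));P=np.array([.5335,.0925,.112]);print('5mm drop px',proj(s,P-[0,0,.005])-proj(s,P),'10mm travel',proj(s,P-[0,.01,0])-proj(s,P))
t=dict(np.load('pics/top2.npz'));X=ray(t,246-25+282/5,203-30+155/5,.14);print('wing',X)
E
```

```text
sc1 dark [13  0 10  6 34] [269.91176471 156.64705882]
sc1 dark [ 7  8  8  7 45] [262.44444444 165.88888889]
sc1 dark [19 20  4  3  7] [273.         176.42857143]
sc2 dark [13  0 10  6 31] [259.35483871 164.32258065]
sc2 dark [7 4 1 1 1] [249. 167.]
sc2 dark [20  4  3  3  5] [263. 168.]
sc2 dark [ 6  9  8  7 44] [251.79545455 175.11363636]
sc2 dark [20 20  3  3  6] [263.33333333 184.33333333]Traceback (most recent call last):
  File "<stdin>", line 13, in <module>
  File "<stdin>", line 11, in match
cv2.error: OpenCV(4.12.0) /io/opencv/modules/imgproc/src/resize.cpp:4208: error: (-215:Assertion failed) !ssize.empty() in function 'resize'
```

```bash
python3 - <<'E'
from h import *
a=np.load('pics/sc1_g.npy').astype(np.float32);b=np.load('pics/sc2_g.npy').astype(np.float32)
def match(x,y,w,h):
    T=cv2.resize(a[y:y+h,x:x+w],None,fx=8,fy=8,interpolation=cv2.INTER_CUBIC);S=cv2.resize(b[y-4:y+h+4,x-4:x+w+4],None,fx=8,fy=8,interpolation=cv2.INTER_CUBIC)
    r=cv2.matchTemplate(S,T,cv2.TM_CCOEFF_NORMED);_,v,_,p=cv2.minMaxLoc(r);return (p[0]/8-4-10,p[1]/8-4+8,round(v,3))
print('wing',match(15,33,16,20),'knob',match(36,28,10,10),'plate',match(38,18,20,14),'screw',match(50,35,6,6),'screw2',match(4,46,8,7))
s=dict(np.load('pics/sc2.npz'))
for P in([.5335,.0925,.112],[.5335,.005,.12]):
    P=np.array(P);print('5mm drop px',proj(s,P-[0,0,.005])-proj(s,P),'from 1',proj(s,P)-proj(s,P+[0,.05,0]))
t=dict(np.load('pics/top2.npz'));X=ray(t,246-25+282/5,203-30+155/5,.14);print('wing',X)
E
```

```text
wing (-11.5, 8.875, 0.975) knob (-10.75, 9.25, 0.984) plate (-10.25, 8.625, 0.914) screw (-10.25, 8.5, 0.966) screw2 (-11.625, 8.875, 0.966)
5mm drop px [0.02782949 0.95895327] from 1 [-10.14699095   8.49089001]
5mm drop px [0.09368534 0.94868137] from 1 [-10.91073006   9.09823378]
wing [ 0.5287872  -0.00108579  0.14      ]
```

Emit:
{"op": "servo_tool", "data": {
  "plan": [
    {"xyz": [-0.05, 0, 0], "twist": [0, 0, 0], "jaw": 1},
    {"xyz": [-0.1, 0, 0], "twist": [0, 0, 0], "jaw": 1}
  ]
}}

```text
time_s: 8.88
tool_pos: [0.5331, 0.1338, 0.2577]
tool_rot: [180.0, -0.0, 88.2]
force: [0.0, 0.1, -0.2]
grip_width: 0.0003
grasp_force: 0.0
```

Emit:
{"op": "servo_tool", "data": {
  "plan": [
    {"xyz": [-0.05, 0, 0], "twist": [0, 0, 0], "jaw": 1},
    {"xyz": [-0.1, 0, 0], "twist": [0, 0, 0], "jaw": 1}
  ]
}}

```text
time_s: 9.05
tool_pos: [0.5331, 0.133, 0.2577]
tool_rot: [180.0, -0.0, 88.2]
force: [-0.3, 2.3, -0.3]
grip_width: 0.0006
grasp_force: 0.8
```

Emit:
{"op": "servo_tool", "data": {
  "plan": [
    {"xyz": [-0.03, 0, 0], "twist": [0, 0, 0], "jaw": 1},
    {"xyz": [-0.06, 0, 0], "twist": [0, 0, 0], "jaw": 1}
  ]
}}

```text
time_s: 9.22
tool_pos: [0.533, 0.1328, 0.2577]
tool_rot: [180.0, -0.1, 88.2]
force: [0.8, 2.9, -0.8]
grip_width: 0.0004
grasp_force: 1.3
```

Emit:
{"op": "servo_tool", "data": {
  "plan": [
    {"xyz": [-0.03, 0, 0], "twist": [0, 0, 0], "jaw": 1},
    {"xyz": [-0.06, 0, 0], "twist": [0, 0, 0], "jaw": 1}
  ]
}}

```text
time_s: 9.38
tool_pos: [0.533, 0.1324, 0.2578]
tool_rot: [180.0, -0.1, 88.3]
force: [0.6, 4.5, -2.4]
grip_width: 0.0003
grasp_force: 2.1
```

Emit:
{"op": "servo_tool", "data": {
  "plan": [
    {"xyz": [-0.03, 0, 0], "twist": [0, 0, 0], "jaw": 1},
    {"xyz": [-0.06, 0, 0], "twist": [0, 0, 0], "jaw": 1}
  ]
}}

```text
time_s: 9.55
tool_pos: [0.533, 0.1321, 0.2578]
tool_rot: [180.0, -0.1, 88.3]
force: [0.5, 5.8, -1.7]
grip_width: 0.0003
grasp_force: 3.0
```

Emit:
{"op": "servo_tool", "data": {
  "plan": [
    {"xyz": [-0.03, 0, 0], "twist": [0, 0, 0], "jaw": 1},
    {"xyz": [-0.05, 0, 0], "twist": [0, 0, 0], "jaw": 1}
  ]
}}

```text
time_s: 9.72
tool_pos: [0.533, 0.132, 0.2578]
tool_rot: [180.0, -0.1, 88.3]
force: [1.3, 6.2, -2.1]
grip_width: 0.0005
grasp_force: 3.3
```

Force builds to 6.2 N while the carriage stands still, so this is the notch. I'll back off and rise.

Emit:
{"op": "servo_tool", "data": {
  "plan": [
    {"xyz": [1, 0, 0], "twist": [0, 0, 0], "jaw": 1},
    {"xyz": [3, 0, 0], "twist": [0, 0, 0], "jaw": 1},
    {"xyz": [3, 0, -4], "twist": [0, 0, 0], "jaw": 1},
    {"xyz": [3, 0, -8], "twist": [0, 0, 0], "jaw": 1},
    {"xyz": [2, 0, -11], "twist": [0, 0, 0], "jaw": 1},
    {"xyz": [0, 0, -12], "twist": [0, 0, 0], "jaw": 1}
  ]
}}

```text
time_s: 10.22
tool_pos: [0.5341, 0.1325, 0.383]
tool_rot: [179.6, -0.2, 88.4]
force: [1.0, -0.3, 0.8]
grip_width: 0.0004
grasp_force: 0.0
```

```bash
python3 - <<'E'
from h import *
c=dict(np.load('pics/wr1.npz'));C=-c['R'].T@c['t'];print('cam rel TCP',C-[.5347,.1837,.2578],c['R'].round(2).tolist(),c['camera_matrix'].round())
o=env.get_obs();print(o['time_s'],o['tool_pos'],o['force'],o['qpos'])
go([.526,-.10,.38],88.2)
E
```

```text
cam rel TCP [ 0.00201118  0.07159623 -0.0188926 ] [[1.0, -0.03, -0.0], [-0.03, -0.96, 0.26], [-0.01, -0.26, -0.97]] [[267.   0. 254.]
 [  0. 267. 198.]
 [  0.   0.   1.]]
10.2167 [0.53406847 0.13248445 0.38300764] [ 0.9692896  -0.28100593  0.77446312] [-36.92768632   6.71952384  21.95152644 100.20184062  -2.65001364
  73.14544376 -15.917012  ]
shift [-23.26  -0.18   0.3 ] twist 0.2
```

Emit:
{"op": "servo_tool", "data": {
  "plan": [
    {"xyz": [-3, 1, 0], "twist": [0, 0, -7], "jaw": 1},
    {"xyz": [-6, 3, 0], "twist": [0, 0, -14], "jaw": 0.5},
    {"xyz": [-9, 5, 0], "twist": [0, 0, -21], "jaw": 0.5},
    {"xyz": [-12, 6.5, 0], "twist": [0, 0, -28], "jaw": 0.5},
    {"xyz": [-13, 7, 0], "twist": [0, 0, -35], "jaw": 0.5},
    {"xyz": [-13, 7, 0], "twist": [0, 0, -42], "jaw": 0.5},
    {"xyz": [-13, 7, 0], "twist": [0, 0, -49], "jaw": 0.5},
    {"xyz": [-13, 7, 0], "twist": [0, 0, -56], "jaw": 0.5},
    {"xyz": [-13, 7, 0], "twist": [0, 0, -63], "jaw": 0.5},
    {"xyz": [-13, 7, 0], "twist": [0, 0, -70], "jaw": 0.5}
  ]
}}

```text
time_s: 11.05
tool_pos: [0.5988, -0.0024, 0.3775]
tool_rot: [-179.9, -0.0, 158.3]
force: [-0.0, 0.8, 0.2]
grip_width: 0.0422
grasp_force: 0.0
```

Emit:
{"op": "servo_tool", "data": {
  "plan": [
    {"xyz": [0, 0, 0], "twist": [0, 0, -7], "jaw": 0.5},
    {"xyz": [0, 0, 0], "twist": [0, 0, -8.4], "jaw": 0.5},
    {"xyz": [0, 0, 0], "twist": [0, 0, -8.4], "jaw": 0.5},
    {"xyz": [0, 0, 0], "twist": [0, 0, -8.4], "jaw": 0.5}
  ]
}}

```text
time_s: 11.38
tool_pos: [0.5989, -0.002, 0.3777]
tool_rot: [-180.0, -0.0, 166.2]
force: [-0.5, -0.2, -0.9]
grip_width: 0.0432
grasp_force: 0.0
```

```bash
python3 - <<'E'
from h import *
o=env.get_obs();print(o['time_s'],o['tool_pos'],o['tool_rot'],o['qpos'],o['force'])
c=snap('wrist','wr3');print(proj(c,[.5288,0,.14]),proj(c,[.531,.088,.107]),proj(c,[.531,.088,.112]))
E
```

```text
11.3833 [ 0.59888242 -0.00196186  0.37765139] [-1.79964056e+02 -1.16873904e-02  1.66198904e+02] [-19.75817316  13.22231101  20.38472515  93.6518934   -4.72082549
  73.9989116   77.63356398] [-0.54360927 -0.22317708 -0.94572497]
[234.98930761 129.65303953] [333.41587909 107.48500933] [335.0513445  107.10480097]
```

View pics/wr3.png

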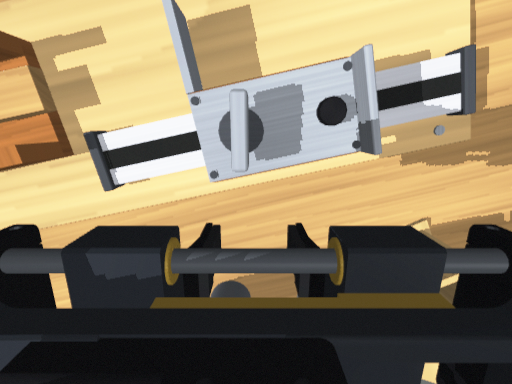

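Wrist view: wing from (239,90) to (240,171), knob at (332,110), face plate edge near (363,95).

```bash
python3 - <<'E'
from h import *
c=dict(np.load('pics/wr3.npz'));g=c['img'].astype(float).mean(2)
m=(g[95:126,315:350]<75).astype(np.uint8);n,l,s,ce=cv2.connectedComponentsWithStats(m);i=1+s[1:,4].argmax();k=ce[i]+[315,95];print('knob',k,s[i])
m=(g[88:175,226:252]>165).astype(np.uint8);n,l,s,ce=cv2.connectedComponentsWithStats(m);i=1+s[1:,4].argmax();print('wing blob',s[i],ce[i]+[226,88])
for z in(.107,.112):
    P=ray(c,*k,z);W=ray(c,239.3,131,.14);d=P-W;print(z,P,W,np.hypot(*d[:2]),np.degrees(np.arctan2(d[0],d[1])))
a,b=ray(c,238.5,91,.14),ray(c,240,170,.14);print(a,b,np.hypot(*(a-b)[:2]),np.degrees(np.arctan2(*(a-b)[[1,0]])),(a+b)/2)
E
```

```text
knob [331.53125    110.68303571] [  2   2  30  28 672]
wing blob [   0    0   26   87 1656] [237.43719807 131.98611111]
0.107 [0.53329119 0.08591979 0.107     ] [0.53061517 0.00306124 0.14      ] 0.08290174749210365 1.8497930067732142
0.112 [0.53321839 0.08452003 0.112     ] [0.53061517 0.00306124 0.14      ] 0.08150038002749797 1.8304069490452501
[0.50172386 0.00992025 0.14      ] [ 0.5609517  -0.00420867  0.14      ] 0.060889760002677776 166.58274406582257 [0.53133778 0.00285579 0.14      ]
```

Emit:
{"op": "servo_tool", "data": {
  "plan": [
    {"xyz": [3.4, -0.6, 0], "twist": [0, 0, -0.4], "jaw": 0.5},
    {"xyz": [6.8, -1.2, 0], "twist": [0, 0, -0.4], "jaw": 0.5},
    {"xyz": [6.8, -1.2, 3], "twist": [0, 0, -0.4], "jaw": 0.5},
    {"xyz": [6.8, -1.2, 5.5], "twist": [0, 0, -0.4], "jaw": 0.5},
    {"xyz": [6.8, -1.2, 7.5], "twist": [0, 0, -0.4], "jaw": 0.5},
    {"xyz": [6.8, -1.2, 8.5], "twist": [0, 0, -0.4], "jaw": 0.5},
    {"xyz": [6.8, -1.2, 8.5], "twist": [0, 0, -0.4], "jaw": 0.5},
    {"xyz": [6.8, -1.2, 8.5], "twist": [0, 0, -0.4], "jaw": 0.5}
  ],
  "newtons": 4
}}

```text
time_s: 12.1
tool_pos: [0.5303, 0.0026, 0.2929]
tool_rot: [-180.0, -0.0, 166.7]
force: [0.3, 1.0, 0.6]
grip_width: 0.0435
grasp_force: 0.0
```

Emit:
{"op": "servo_tool", "data": {
  "plan": [
    {"xyz": [0, 0, 0], "twist": [0, 0, 0], "jaw": 0.7},
    {"xyz": [0, 0, 0], "twist": [0, 0, 0], "jaw": 0.8},
    {"xyz": [0, 0, 0], "twist": [0, 0, 0], "jaw": 0.85},
    {"xyz": [0, 0, 0], "twist": [0, 0, 0], "jaw": 0.9},
    {"xyz": [0, 0, 0], "twist": [0, 0, 0], "jaw": 0.9},
    {"xyz": [0, 0, 0], "twist": [0, 0, 0], "jaw": 0.9},
    {"xyz": [0, 0, 0], "twist": [0, 0, 0], "jaw": 0.9},
    {"xyz": [0, 0, 0], "twist": [0, 0, 0], "jaw": 0.9}
  ],
  "newtons": 4
}}

```text
time_s: 12.77
tool_pos: [0.5302, 0.0026, 0.2931]
tool_rot: [180.0, 0.0, 166.8]
force: [-0.4, -0.3, 1.9]
grip_width: 0.0143
grasp_force: 4.0
```

```bash
python3 - <<'E'
from h import *
o=env.get_obs();print(o['time_s'],o['tool_pos'],o['tool_rot'],o['qpos'],o['force'],o['wrist_torque'],o['grip_width'],o['grasp_force'])
E
```

```text
12.7667 [0.53015798 0.00260981 0.29305411] [1.79988284e+02 3.10995710e-02 1.66777140e+02] [-21.21353364   8.81509993  19.65542901 108.7093754   -3.32055279
  62.98763039  76.51214609] [-0.3672857  -0.34269298  1.87346521] [-0.00250529  0.04175594 -0.02534143] 0.014334109162729109 4.000030173920095
```

Emit:
{"op": "servo_tool", "data": {
  "plan": [
    {"xyz": [0, 0, 0], "twist": [0, 0, 0], "jaw": 0.9},
    {"xyz": [0, 0, 0], "twist": [0, 0, 5], "jaw": 0.9},
    {"xyz": [0, 0, 0], "twist": [0, 0, 10], "jaw": 0.9},
    {"xyz": [0, 0, 0], "twist": [0, 0, 15], "jaw": 0.9},
    {"xyz": [0, 0, 0], "twist": [0, 0, 20], "jaw": 0.9},
    {"xyz": [0, 0, 0], "twist": [0, 0, 25], "jaw": 0.9},
    {"xyz": [0, 0, 0], "twist": [0, 0, 30], "jaw": 0.9},
    {"xyz": [0, 0, 0], "twist": [0, 0, 35], "jaw": 0.9},
    {"xyz": [0, 0, 0], "twist": [0, 0, 40], "jaw": 0.9},
    {"xyz": [0, 0, 0], "twist": [0, 0, 40], "jaw": 0.9}
  ],
  "newtons": 10
}}

```text
time_s: 13.6
tool_pos: [0.5304, 0.0031, 0.2931]
tool_rot: [179.9, 0.0, 126.7]
force: [1.2, 0.5, 2.3]
grip_width: 0.0138
grasp_force: 10.0
```

Emit:
{"op": "servo_tool", "data": {
  "plan": [
    {"xyz": [0, 0, 0], "twist": [0, 0, 0], "jaw": 0.9},
    {"xyz": [0, 0, 0], "twist": [0, 0, 0], "jaw": 0.9}
  ]
}}

```text
time_s: 13.77
tool_pos: [0.5303, 0.0031, 0.293]
tool_rot: [179.9, 0.0, 126.9]
force: [1.1, 1.7, 1.6]
grip_width: 0.014
grasp_force: 10.0
```

Side forces stay small. I'll turn the remaining 38.7°.

Emit:
{"op": "servo_tool", "data": {
  "plan": [
    {"xyz": [0, 0, 0], "twist": [0, 0, 5], "jaw": 0.9},
    {"xyz": [0, 0, 0], "twist": [0, 0, 10], "jaw": 0.9},
    {"xyz": [0, 0, 0], "twist": [0, 0, 15], "jaw": 0.9},
    {"xyz": [0, 0, 0], "twist": [0, 0, 20], "jaw": 0.9},
    {"xyz": [0, 0, 0], "twist": [0, 0, 25], "jaw": 0.9},
    {"xyz": [0, 0, 0], "twist": [0, 0, 30], "jaw": 0.9},
    {"xyz": [0, 0, 0], "twist": [0, 0, 34], "jaw": 0.9},
    {"xyz": [0, 0, 0], "twist": [0, 0, 37], "jaw": 0.9},
    {"xyz": [0, 0, 0], "twist": [0, 0, 38.7], "jaw": 0.9},
    {"xyz": [0, 0, 0], "twist": [0, 0, 38.7], "jaw": 0.9}
  ]
}}

```text
time_s: 14.6
tool_pos: [0.5307, 0.0032, 0.2931]
tool_rot: [179.9, -0.0, 88.2]
force: [3.5, 1.5, 0.7]
grip_width: 0.0133
grasp_force: 10.0
```

Emit:
{"op": "servo_tool", "data": {
  "plan": [
    {"xyz": [0, 0, 0], "twist": [0, 0, 0], "jaw": 0.9},
    {"xyz": [0, 0, 0], "twist": [0, 0, 0], "jaw": 0.9},
    {"xyz": [0, 0, 0], "twist": [0, 0, 0], "jaw": 0.9}
  ]
}}

```text
time_s: 14.85
tool_pos: [0.5306, 0.0032, 0.2931]
tool_rot: [179.9, -0.0, 88.2]
force: [5.6, 2.7, 0.6]
grip_width: 0.0138
grasp_force: 10.0
```

```bash
python3 - <<'E'
from h import *
o=env.get_obs();print(o['time_s'],o['tool_pos'],o['tool_rot'],o['qpos'],o['force'],o['wrist_torque'],o['grip_width'],o['grasp_force'])
E
```

```text
14.85 [0.53061355 0.0031836  0.2930529 ] [ 1.79872347e+02 -4.97037172e-02  8.81764344e+01] [-27.26289902   9.06778215  26.25508118 108.88910944  -4.53946679
  62.90790457  -1.05454971] [5.55047375 2.70711631 0.56823569] [ 0.50381573 -0.99313142 -0.09130023] 0.013818758591144408 10.000077252625488
```

Emit:
{"op": "servo_tool", "data": {
  "plan": [
    {"xyz": [0.05, 0.15, 0], "twist": [0, 0, 0], "jaw": 0.9},
    {"xyz": [0.05, 0.15, 0], "twist": [0, 0, 0], "jaw": 0.9},
    {"xyz": [0.05, 0.15, 0], "twist": [0, 0, 0], "jaw": 0.9},
    {"xyz": [0.05, 0.15, 0.1], "twist": [0, 0, 0], "jaw": 0.9},
    {"xyz": [0.05, 0.15, 0.2], "twist": [0, 0, 0], "jaw": 0.9},
    {"xyz": [0.05, 0.15, 0.3], "twist": [0, 0, 0], "jaw": 0.9}
  ],
  "newtons": 30
}}

```text
time_s: 15.35
tool_pos: [0.5314, 0.0032, 0.2896]
tool_rot: [-180.0, -0.0, 88.1]
force: [0.6, 2.9, 3.9]
grip_width: 0.0135
grasp_force: 30.0
```

Emit:
{"op": "servo_tool", "data": {
  "plan": [
    {"xyz": [0, 0, 0.1], "twist": [0, 0, 0], "jaw": 0.9},
    {"xyz": [0, 0, 0.2], "twist": [0, 0, 0], "jaw": 0.9},
    {"xyz": [0, 0, 0.3], "twist": [0, 0, 0], "jaw": 0.9}
  ]
}}

```text
time_s: 15.6
tool_pos: [0.5315, 0.0032, 0.2869]
tool_rot: [-180.0, -0.0, 88.1]
force: [-2.5, 3.4, 12.0]
grip_width: 0.0139
grasp_force: 30.0
```

Emit:
{"op": "servo_tool", "data": {
  "plan": [
    {"xyz": [0, 0, 0.1], "twist": [0, 0, 0], "jaw": 0.9},
    {"xyz": [0, 0, 0.2], "twist": [0, 0, 0], "jaw": 0.9},
    {"xyz": [0, 0, 0.2], "twist": [0, 0, 0], "jaw": 0.9}
  ]
}}

```text
time_s: 15.85
tool_pos: [0.5317, 0.0031, 0.2868]
tool_rot: [-180.0, -0.1, 88.1]
force: [-4.7, 2.4, 17.3]
grip_width: 0.0137
grasp_force: 30.0
```

It bottomed out after 6.3 mm, so the stud is fully down. I'll release and check.

Emit:
{"op": "servo_tool", "data": {
  "plan": [
    {"xyz": [0, 0, -0.2], "twist": [0, 0, 0], "jaw": 0.9},
    {"xyz": [0, 0, -0.2], "twist": [0, 0, 0], "jaw": 0.6},
    {"xyz": [0, 0, -0.2], "twist": [0, 0, 0], "jaw": 0.6},
    {"xyz": [0, 0, -0.2], "twist": [0, 0, 0], "jaw": 0.6},
    {"xyz": [0, 0, -0.5], "twist": [0, 0, 0], "jaw": 0.6},
    {"xyz": [0, 0, -2.5], "twist": [0, 0, 0], "jaw": 0.6},
    {"xyz": [0, 0, -6], "twist": [0, 0, 0], "jaw": 0.6},
    {"xyz": [-3, 0, -9], "twist": [0, 0, 0], "jaw": 0.6},
    {"xyz": [-6, 0, -9.5], "twist": [0, 0, 0], "jaw": 0.6},
    {"xyz": [-8, 0, -9.5], "twist": [0, 0, 0], "jaw": 0.6}
  ]
}}

```text
time_s: 16.68
tool_pos: [0.5293, -0.0801, 0.3829]
tool_rot: [179.7, 0.1, 88.0]
force: [0.0, 1.4, 0.1]
grip_width: 0.0352
grasp_force: 0.0
```

Emit:
{"op": "servo_tool", "data": {
  "plan": [
    {"xyz": [0, 0, 0], "twist": [0, 0, 0], "jaw": 0.6},
    {"xyz": [0, 0, 0], "twist": [0, 0, 0], "jaw": 0.6},
    {"xyz": [0, 0, 0], "twist": [0, 0, 0], "jaw": 0.6},
    {"xyz": [0, 0, 0], "twist": [0, 0, 0], "jaw": 0.6}
  ]
}}

```text
time_s: 17.02
tool_pos: [0.5289, -0.0754, 0.3791]
tool_rot: [-179.9, -0.0, 88.2]
force: [-0.1, 0.0, -0.5]
grip_width: 0.0348
grasp_force: 0.0
```

```bash
python3 - <<'E'
from h import *
o=env.get_obs();print(o['time_s'],o['tool_pos'],o['force'],o['grip_width'])
c=snap('wrist','wr4')
E
```

```text
17.0167 [ 0.52891695 -0.07544331  0.37914069] [-0.0744924   0.0037583  -0.53879994] 0.03484073196222619
```

View pics/wr4.png

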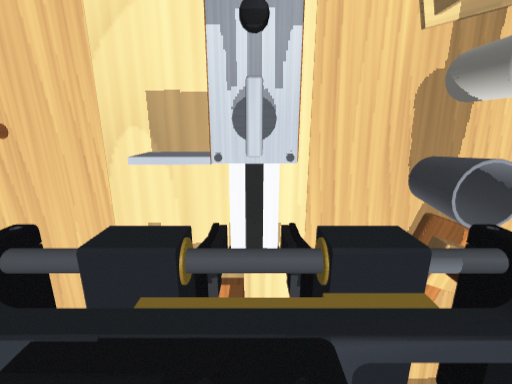

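Wing lies along the rail at (255,77–155), knob at (254,15). To confirm it is really down, I'll touch the wing's top with closed fingertips (134 mm when dropped, 140 mm if not).

Emit:
{"op": "servo_tool", "data": {
  "plan": [
    {"xyz": [4, 0, 0], "twist": [0, 0, 0], "jaw": 1},
    {"xyz": [7.8, 0, 0], "twist": [0, 0, 0], "jaw": 1},
    {"xyz": [7.8, 0, 2], "twist": [0, 0, 0], "jaw": 1},
    {"xyz": [7.8, 0, 4], "twist": [0, 0, 0], "jaw": 1},
    {"xyz": [7.8, 0, 5.2], "twist": [0, 0, 0], "jaw": 1},
    {"xyz": [7.8, 0, 5.2], "twist": [0, 0, 0], "jaw": 1},
    {"xyz": [7.8, 0, 5.2], "twist": [0, 0, 0], "jaw": 1}
  ]
}}

```text
time_s: 17.65
tool_pos: [0.5313, 0.0012, 0.3273]
tool_rot: [-179.9, 0.0, 88.1]
force: [0.3, -0.1, -0.4]
grip_width: 0.0016
grasp_force: 0.0
```

Emit:
{"op": "servo_tool", "data": {
  "plan": [
    {"xyz": [0, 0, 0.1], "twist": [0, 0, 0], "jaw": 1},
    {"xyz": [0, 0, 0.2], "twist": [0, 0, 0], "jaw": 1},
    {"xyz": [0, 0, 0.3], "twist": [0, 0, 0], "jaw": 1},
    {"xyz": [0, 0, 0.4], "twist": [0, 0, 0], "jaw": 1},
    {"xyz": [0, 0, 0.5], "twist": [0, 0, 0], "jaw": 1},
    {"xyz": [0, 0, 0.6], "twist": [0, 0, 0], "jaw": 1}
  ]
}}

```text
time_s: 18.15
tool_pos: [0.5315, 0.0011, 0.3218]
tool_rot: [180.0, -0.0, 88.1]
force: [-0.4, -0.5, 0.2]
grip_width: 0.0005
grasp_force: 0.0
```

Emit:
{"op": "servo_tool", "data": {
  "plan": [
    {"xyz": [0, 0, 0.1], "twist": [0, 0, 0], "jaw": 1},
    {"xyz": [0, 0, 0.2], "twist": [0, 0, 0], "jaw": 1},
    {"xyz": [0, 0, 0.3], "twist": [0, 0, 0], "jaw": 1},
    {"xyz": [0, 0, 0.4], "twist": [0, 0, 0], "jaw": 1}
  ]
}}

```text
time_s: 18.48
tool_pos: [0.5315, 0.0012, 0.3176]
tool_rot: [-180.0, -0.0, 88.1]
force: [-0.4, 0.5, -0.9]
grip_width: 0.0003
grasp_force: 0.0
```

Emit:
{"op": "servo_tool", "data": {
  "plan": [
    {"xyz": [0, 0, 0.1], "twist": [0, 0, 0], "jaw": 1},
    {"xyz": [0, 0, 0.2], "twist": [0, 0, 0], "jaw": 1},
    {"xyz": [0, 0, 0.3], "twist": [0, 0, 0], "jaw": 1},
    {"xyz": [0, 0, 0.4], "twist": [0, 0, 0], "jaw": 1}
  ]
}}

```text
time_s: 18.82
tool_pos: [0.5318, 0.001, 0.3163]
tool_rot: [179.9, -0.1, 88.1]
force: [-7.0, -0.1, 21.0]
grip_width: 0.0005
grasp_force: 10.4
```

The tip met the wing at 134 mm with 21 N, so it is fully down. I'll retreat and hand in.

Emit:
{"op": "servo_tool", "data": {
  "plan": [
    {"xyz": [0, 0, -1], "twist": [0, 0, 0], "jaw": 1},
    {"xyz": [0, 0, -4], "twist": [0, 0, 0], "jaw": 1},
    {"xyz": [0, 0, -8], "twist": [0, 0, 0], "jaw": 1},
    {"xyz": [0, 0, -9], "twist": [0, 0, 0], "jaw": 1},
    {"xyz": [0, 0, -9], "twist": [0, 0, 0], "jaw": 1},
    {"xyz": [0, 0, -9], "twist": [0, 0, 0], "jaw": 1},
    {"xyz": [0, 0, -9], "twist": [0, 0, 0], "jaw": 1}
  ]
}}

```text
time_s: 19.4
tool_pos: [0.5311, 0.0012, 0.4025]
tool_rot: [-179.9, 0.0, 88.1]
force: [-0.0, -0.2, -0.9]
grip_width: 0.0004
grasp_force: 0.0
```

```bash
python3 - <<'E'
from h import *
o=env.get_obs();print(o['time_s'],o['tool_pos'],o['force'])
print(env.sign_off())
E
```

```text
19.4 [0.53106994 0.00124549 0.40247226] [-0.03604667 -0.15829239 -0.88821437]
the job is handed in; nothing more can be done
None
```

The job is handed in at 19.4 s: the carriage sits in its notch, found by feel, the stud's wing lies along the rail and is pressed fully into its catch (its top felt at 134 mm), and the arm is clear of everything.

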